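# Lay out a sake set on the serving board

## Task

Lay out the sake set on the wooden serving board: the wide low cup in the middle of the square plate, the tall narrow cup in the middle of the round plate, the cork coaster flat on the board exactly midway between the two plates, and the flask centred on top of the coaster. Stand the toothpick pot on the board straight behind the flask, towards the board's far edge and on the board's centre line, 10 cm from the flask centre to centre. Everything stands upright, and the spice shaker and the sauce bottle stay where they are.

Things in the scene. Friction and masses are not known exactly. Their poses are not given: they have to be found in the camera images.
- board: flat wooden serving board fixed to the counter, 220 x 360 mm, 10 mm thick (its top is 10 mm above the counter). Origin: centre of its underside. Its x axis points across its short side, away from the robot, towards its far long edge ('behind'); its y axis points along its length to the left seen from the robot; yaw varies about 15 degrees either way.
- round_plate: flat round slate-grey plate, 100 mm across, 8 mm thick, flat top without a rim, fixed on the board near one end (left or right, it varies). Origin: centre of its underside, 10 mm above the counter; its top is 18 mm above the counter. On the board its centre lies 40 mm nearer the robot than the board's centre and 120 mm to one side (board x -0.04, y +0.12 or -0.12).
- square_plate: flat square slate-grey plate, 96 x 96 mm, 8 mm thick, flat top without a rim, fixed on the board at the other end, level with the round plate (centres 240 mm apart). Origin: centre of its underside, 10 mm above the counter; its top is 18 mm above the counter; its sides are parallel to the board's.
- coaster: loose round cork coaster, 64 mm across, 12 mm thick, lying flat on the counter. Origin: centre of its underside, z axis up.
- flask: loose grey-brown stoneware sake flask standing upright, 150 mm tall, about 0.3 kg; foot 56 mm across, belly at most 66 mm, straight neck 32 mm across from 112 to 150 mm above its foot, to grip. Origin: centre of its foot, z axis up.
- wide_cup: loose low wide white ceramic cup, open at the top, 42 mm tall, 60 mm across at the foot and 66 mm at the rim. Origin: centre of its foot, z axis up.
- tall_cup: loose tall narrow white ceramic cup, open at the top, 75 mm tall, 44 mm across at the foot and 48 mm at the rim. Origin: centre of its foot, z axis up.
- pick_pot: loose pale toothpick pot with a brown rim and a bunch of toothpicks in it; the pot is 61 mm tall, the picks reach to 86 mm; foot 60 mm and belly 64 mm across, straight neck 40 mm across from 38 to 57 mm above its foot, to grip, with a 42 mm rim over it. Origin: centre of its foot, z axis up.
- shaker: bystander: spice shaker with a red cap, 45 mm across, 92 mm tall, standing loose among the things. Origin: centre of its foot.
- sauce_bottle: bystander: dark sauce bottle with a plain paper band and a black cap, 54 mm across, 115 mm tall, standing loose beyond the things. Origin: centre of its foot.
There are look-alikes about, which are no part of the job. What is shaped like the pick_pot but blue, green or purple is not meant.

How it is judged:
At the end, for the whole second after the job is handed in: Coaster within 12 mm of midway between the plates, flask on it within 10 mm; wide cup on square, tall cup on round plate, within 12 mm of centre; pot on board beyond flask, 85-115 mm from it, within 15 mm of the board's centre line; all upright (0.12 rad), resting on their supports (3-4 mm), still (x of coaster in the frame of board between -0.052 and -0.028 m and y of coaster in the frame of board between -0.012 and 0.012 m and height (world z) of coaster between 0.007 and 0.013 m and angle between each of coaster, flask, wide_cup, tall_cup, pick_pot's own z axis and vertical below 0.12 rad and linear speed of each of coaster, flask, wide_cup, tall_cup, pick_pot below 0.02 m/s and horizontal distance between flask and coaster below 0.01 m and height (world z) of flask between 0.018 and 0.026 m and horizontal distance between wide_cup and square_plate below 0.012 m and height (world z) of wide_cup between 0.014 and 0.022 m and horizontal distance between tall_cup and round_plate below 0.012 m and height (world z) of tall_cup between 0.014 and 0.022 m and horizontal distance between pick_pot and flask between 0.085 and 0.115 m and x of pick_pot in the frame of board above 0 m and y of pick_pot in the frame of board between -0.015 and 0.015 m and height (world z) of pick_pot between 0.006 and 0.014 m); the robot touches nothing.
It fails at once if the spice shaker is shifted by more than 30 mm or knocked over (distance of shaker from where it was at the start of the episode above 0.03 m or angle between shaker's own z axis and vertical above 0.5 rad).
It fails at once if the sauce bottle is shifted by more than 30 mm or knocked over (distance of sauce_bottle from where it was at the start of the episode above 0.03 m or angle between sauce_bottle's own z axis and vertical above 0.5 rad).
It also fails if it takes over 141 s, if anything falls off the work surface, if the arm or the gripper's body presses on something with over 40 N, if the wrist force passes 120 N, or if a joint passes its speed limit or range.

## Robot

A 7-joint arm with a two-finger parallel gripper is mounted at the origin on the work surface. World frame = base frame: x ahead of the robot, y to its left, z up, the work surface at z = 0. Lengths are in m, angles in rad, forces in N, time in s.
With the tool pointing down it reaches from about 0.425 to 1.025 m from the base axis. Payload 9.4 kg.
Tool frame: the origin (TCP) lies at the very end of the fingers, on their centre line; the grasp point (between the pads) lies 19 mm behind it; z points along the fingers, y is the direction in which the jaws open and shut (so a half turn about z gives the same grasp; the last joint's range is limited). The gripper opens to 93 mm and grips with 3 to 60 N. Pads are 15 mm wide; open, the fingers measure 128 mm over their backs; the gripper's body (75 mm by 188 mm) begins 65 mm behind the grasp point.
Start: joints at [1.154, 0.599, -0.003, 1.599, 0.002, 0.943, -0.08], TCP at [0.242, -0.684, 0.219] pointing down, gripper open.
Joint ranges: [-2.57, 2.57], [-0.35, 1.97], [-1.29, 1.29], [0.11, 2.56], [-1.05, 4.19], [0.11, 1.86], [-2.63, 2.63]. Speed limits (rad/s): [2.22, 2.22, 3.01, 3.01, 3.14, 3.14, 3.14].

## Interface

Orientations are given as a unit quaternion [w, x, y, z].
In Python, from plant import env gives the robot as it stands.
- The arm moves only by the shell command python3 -m creep 'ROWS' [OPENING]. ROWS is JSON, a list of rows, each a list of 6 numbers: the shift along the tool's x, y, z in mm, then the turn, a rotation vector about the tool's x, y, z in degrees. A call has 1 to 5 rows; each row is the pose to reach, as a shift and turn from the pose commanded when the call began, along the tool's axes at that moment; what a row does not reach only later rows make up. A row lasts 1/8 s, in which the tool goes at most 62.5 mm and 10.7 degrees, less where a joint would pass 70% of its speed; a pose out of reach is approached as far as the arm can. A call with a gripper value outside its range is refused whole. OPENING is the opening, from -1 (shut) to 1 (fully open), set as the call begins (- or left out, the last holds). The fingers move at their own pace and stop on an object; the grip force is fixed at half the most. Time passes only in rows, so rows that repeat a pose let the fingers close. It gives the time, the measured TCP pose, the force and the opening at its end, in the units of the state.
- env.sense(): the state, without advancing time (a new reading comes with each control period).
- env.snapshot(name): name is "scene" or "top"; returns (picture, depth): 420x560x3 uint8, blue, green, red; 420x560 float32, m along the optical axis (not along the pixel's ray), 0 where there is no reading.
- env.camera_model(name): a dict with "intrinsics" (3x3 intrinsics, pixels), "k1" (the pictures are not rectified: a ray, as slopes to the right and down, at radius r is drawn at 1 + k1 r^2 times it, then the intrinsics apply), "rvec" (rotation vector, rad) and "tvec" (3), from world to camera coordinates, as OpenCV has them. Camera axes: x right, y down, z forward; pixel columns grow to the right and rows downward; lengths in m; the calibration is good to about 2 mm. A picture is of the moment at which its call begins. camera_model takes no time and is no camera call.
- env.sign_off(): hands the job in, once; it reports no verdict.
The state is a dict: "clock": time; "joint_pos": joint angles; "qvel": joint speeds; "joint_torque": joint torques, N m; "ee_pos": TCP position; "eef_rot": TCP orientation; "wrist_force": force on the tool from outside, world axes, zero at the start; "ft_torque": the same for the moment, N m; "opening": finger opening in m.
Only numpy, scipy, OpenCV 4.12 (cv2) and the standard library are available. Lean on these libraries where they do the work, as an engineer would, in place of code of your own. Each camera call takes 0.05 s, during which the arm holds its last target.

## Working session

There is one attempt and no reset: what is moved stays moved. The work goes in short steps, Python scripts to look and compute and a shell command to move; the robot and the scene stay as the last step left them, time stands still between calls to the robot, and variables do not carry over. Pictures are saved under pics/ and viewed, and the job is handed in when it is done.

```bash
ls -la; mkdir -p pics; python3 - <<'E'
from plant import env
import cv2,numpy as np
for n in("scene","top"):
    p,d=env.snapshot(n); cv2.imwrite(f"pics/{n}0.png",p); np.save(f"pics/{n}0.npy",d); print(n,env.camera_model(n))
s=env.sense();print(s)
E
```

```text
total 12
drwxr-xr-x  3 agent agent 4096 Dec  6 22:32 .
drwxr-xr-x 23 root  root  4096 Dec  6 22:32 ..
drwxr-xr-x  2 agent agent 4096 Dec  6 22:32 pics
scene {'intrinsics': array([[429.1671225 ,   0.        , 279.57256231],
       [  0.        , 429.1671225 , 208.97066191],
       [  0.        ,   0.        ,   1.        ]]), 'k1': 0.00783323153767024, 'rvec': array([ 1.22663999,  2.16810173, -1.05491795]), 'tvec': array([ 0.37368229, -0.27236553,  1.50171922])}
top {'intrinsics': array([[412.49262609,   0.        , 275.36348007],
       [  0.        , 412.49262609, 203.77897957],
       [  0.        ,   0.        ,   1.        ]]), 'k1': 0.04320257883767107, 'rvec': array([ 2.14469447, -2.12695466,  0.17018825]), 'tvec': array([-0.0960574,  0.5756387,  1.1805201])}
{'clock': 0.1, 'joint_pos': array([ 1.15431229,  0.60002391, -0.00253072,  1.60001143,  0.00181432,
        0.94294725, -0.0797993 ]), 'qvel': array([ 0.00075601, -0.00264648,  0.00075384, -0.00118528, -0.00011012,
        0.00119678,  0.00012674]), 'joint_torque': array([ 5.18645538e-03, -7.66549373e+01,  1.50237937e+00, -2.52933258e+01,
       -5.22360310e-02,  1.35944298e-02,  8.29029636e-05]), 'ee_pos': array([ 0.24146319, -0.68315278,  0.21787559]), 'eef_rot': array([-6.67651958e-04,  9.85597963e-01,  1.69104033e-01, -1.89804770e-04]), 'wrist_force': array([-0.3749698 ,  0.34206684, -1.19528671]), 'ft_torque': array([ 0.03640179, -0.01792784, -0.00348114]), 'opening': 0.09297480437596087}
```

View pics/scene0.png

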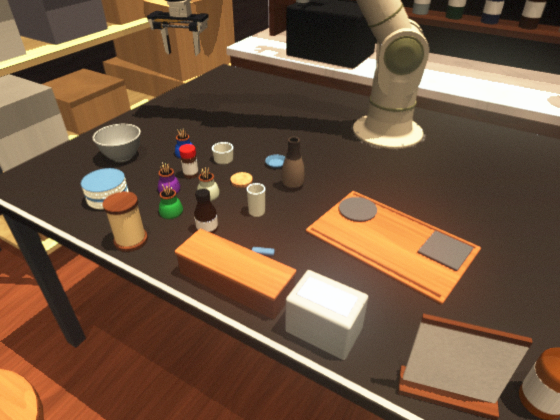

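View pics/top0.png

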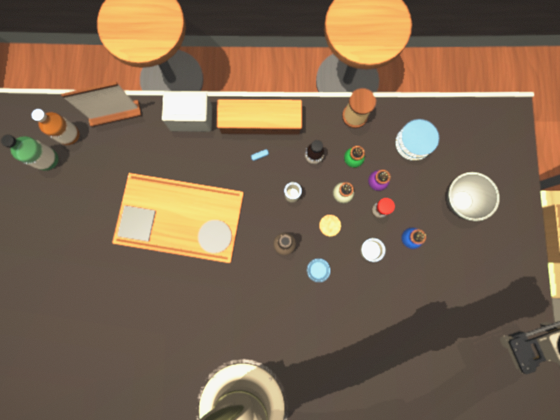

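The top view has the robot at the bottom. It shows the square plate (137,223), round plate (214,236), tall cup (292,192), flask (286,243), cork coaster (330,226), wide cup (373,250), pale pot (343,192), shaker (385,208) and sauce bottle (316,152). The blue disc at (318,270) is a look-alike.

```bash
cat > h.py <<'E'
import cv2,numpy as np
from plant import env
def cam(n):
    m=env.camera_model(n); R=cv2.Rodrigues(m['rvec'])[0]; return m['intrinsics'],m['k1'],R,np.array(m['tvec']).ravel()
def rays(n,uv):
    K,k,R,t=cam(n)
    uv=np.asarray(uv,float).reshape(-1,1,2)
    x=cv2.undistortPoints(uv,K,np.array([k,0,0,0.]))[:,0]
    d=np.c_[x,np.ones(len(x))]
    return -R.T@t, d@R      # origin, dirs (z-depth scale)
def plane(n,uv,z):
    o,d=rays(n,uv); return o+d*((z-o[2])/d[:,2])[:,None]
def cloud(n,D):
    v,u=np.mgrid[:D.shape[0],:D.shape[1]]
    o,d=rays(n,np.c_[u.ravel(),v.ravel()])
    return (o+d*D.reshape(-1,1)).reshape(*D.shape,3)
def proj(n,P):
    K,k,R,t=cam(n)
    return cv2.projectPoints(np.asarray(P,float).reshape(-1,1,3),cv2.Rodrigues(R)[0],t,K,np.array([k,0,0,0.]))[0][:,0]
def snap(n,tag):
    p,d=env.snapshot(n); cv2.imwrite(f"pics/{n}{tag}.png",p); np.save(f"pics/{n}{tag}.npy",d); return p,d
E
python3 - <<'E'
from h import *
p=cv2.imread("pics/top0.png");D=np.load("pics/top0.npy");C=cloud("top",D)
z=C[...,2]
print("counter z",np.median(z[300:340,100:180]),z[300:340,100:180].std())
m=((z>0.006)&(D>0)).astype(np.uint8); m[:95]=0
m=cv2.morphologyEx(m,cv2.MORPH_OPEN,np.ones((3,3)))
n,l,s,c=cv2.connectedComponentsWithStats(m)
for i in range(1,n):
    if s[i,4]<40: continue
    q=C[l==i]; zt=np.percentile(q[:,2],95); t=q[q[:,2]>zt-0.012]
    e=cv2.minEnclosingCircle(t[:,:2].astype(np.float32))
    print(c[i].round(),s[i,4],'ztop %.3f'%zt,'topc',t[:,:2].mean(0).round(4),'circ',np.round(e[0],4),round(e[1]*2,4))
big=cv2.resize(p[130:300,100:440],None,fx=2.3,fy=2.3,interpolation=cv2.INTER_CUBIC)
cv2.imwrite("pics/crop0.png",big)
E
```

```text
counter z 0.0006153253654226365 0.07999615941534723
[105. 107.] 1618 ztop 0.156 topc [0.8543 0.4622] circ [0.8578 0.4525] 0.0836
[187. 112.] 1710 ztop 0.104 topc [0.8513 0.1783] circ [0.8548 0.1793] 0.1518
[358. 110.] 784 ztop 0.126 topc [ 0.8602 -0.3383] circ [ 0.8673 -0.3396] 0.077
[259. 116.] 2820 ztop 0.076 topc [ 0.8467 -0.0416] circ [ 0.8487 -0.0403] 0.266
[ 57. 127.] 963 ztop 0.171 topc [0.7955 0.5581] circ [0.7979 0.5591] 0.0336
[417. 140.] 1292 ztop 0.070 topc [ 0.7781 -0.5197] circ [ 0.7776 -0.5202] 0.1121
[ 31. 152.] 1196 ztop 0.190 topc [0.7169 0.6164] circ [0.7185 0.6176] 0.0331
[315. 152.] 335 ztop 0.118 topc [ 0.736  -0.2084] circ [ 0.7368 -0.2087] 0.0335
[354. 156.] 337 ztop 0.069 topc [ 0.7317 -0.3331] circ [ 0.7318 -0.3341] 0.0425
[259. 154.] 94 ztop 0.017 topc [ 0.7381 -0.04  ] circ [ 0.7387 -0.0404] 0.0531
[379. 179.] 345 ztop 0.069 topc [ 0.6583 -0.4063] circ [ 0.6588 -0.4067] 0.0426
[179. 217.] 8194 ztop 0.021 topc [0.537  0.2029] circ [0.5382 0.2037] 0.4142
[474. 195.] 1644 ztop 0.081 topc [ 0.6038 -0.675 ] circ [ 0.5997 -0.6604] 0.1419
[293. 187.] 107 ztop 0.0
[... 152 characters left out ...]
top 0.077 topc [ 0.5939 -0.1367] circ [ 0.5984 -0.1382] 0.0328
[383. 207.] 304 ztop 0.096 topc [ 0.5662 -0.4048] circ [ 0.5668 -0.4058] 0.046
[330. 225.] 346 ztop 0.017 topc [ 0.5186 -0.2563] circ [ 0.519  -0.2563] 0.0636
[413. 237.] 406 ztop 0.069 topc [ 0.4827 -0.5032] circ [ 0.4819 -0.504 ] 0.0433
[284. 243.] 389 ztop 0.153 topc [ 0.4598 -0.1181] circ [ 0.4603 -0.1179] 0.0318
[377. 248.] 174 ztop 0.045 topc [ 0.4489 -0.3911] circ [ 0.4458 -0.3778] 0.0653
[364. 252.] 60 ztop 0.045 topc [ 0.4368 -0.3517] circ [ 0.4381 -0.3571] 0.0465
[534. 347.] 1902 ztop 0.393 topc [ 0.2456 -0.6448] circ [ 0.2406 -0.6553] 0.0613
[242. 395.] 3903 ztop 0.310 topc [ 0.0786 -0.0098] circ [0.0678 0.0001] 0.0924
```

View pics/crop0.png

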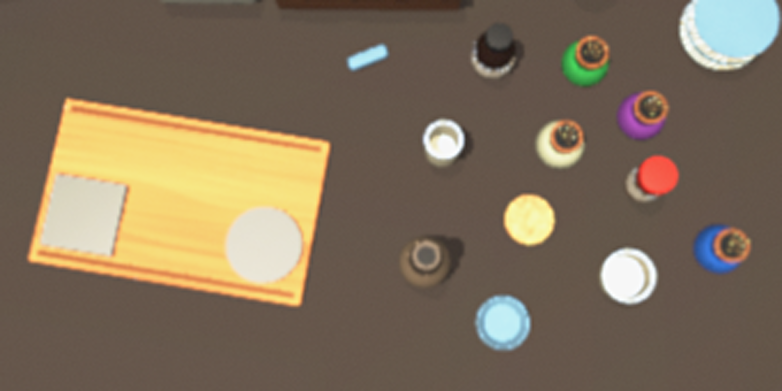

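```bash
cat > meas.py <<'E'
from h import *
def board(n,p):
    hsv=cv2.cvtColor(p,cv2.COLOR_BGR2HSV)
    m=cv2.inRange(hsv,(5,90,90),(30,255,255))
    # region near board
    roi=proj(n,[[.38,.0,0.01],[.38,.4,.01],[.7,.4,.01],[.7,.0,.01]])
    r=np.zeros(m.shape,np.uint8); cv2.fillConvexPoly(r,roi.astype(np.int32),255)
    m&=r
    cs,_=cv2.findContours(m,cv2.RETR_EXTERNAL,cv2.CHAIN_APPROX_NONE)
    c=max(cs,key=cv2.contourArea)
    full=np.zeros_like(m); cv2.drawContours(full,[c],-1,255,-1)
    P=plane(n,c[:,0],0.01)[:,:2].astype(np.float32)
    (cx,cy),(w,h),a=cv2.minAreaRect(P)
    print(n,"board rect",round(cx,4),round(cy,4),round(w,4),round(h,4),round(a,2))
    full=cv2.erode(full,np.ones((3,3)))
    g=full&cv2.inRange(hsv,(0,0,0),(180,95,255))
    g=cv2.morphologyEx(g,cv2.MORPH_OPEN,np.ones((5,5)))
    cs,_=cv2.findContours(g,cv2.RETR_EXTERNAL,cv2.CHAIN_APPROX_NONE)
    for c in sorted(cs,key=cv2.contourArea)[-2:]:
        P=plane(n,c[:,0],0.018)[:,:2].astype(np.float32)
        M=cv2.moments(P.reshape(-1,1,2)); print("  plate",round(M['m10']/M['m00'],4),round(M['m01']/M['m00'],4),"circ",np.round(cv2.minEnclosingCircle(P)[0],4),round(2*cv2.minEnclosingCircle(P)[1],4),"rect",np.round(np.hstack(cv2.minAreaRect(P)),4), "area",round(cv2.contourArea(P)*1e4,1))
if __name__=="__main__":
    for n in("top","scene"): board(n,cv2.imread(f"pics/{n}0.png"))
    p=cv2.imread("pics/top0.png")
    hsv=cv2.cvtColor(p,cv2.COLOR_BGR2HSV)
    for nm,uv,zt in(("wide",(373,250),.042),("tall",(292,190),.075)):
        m=cv2.inRange(hsv,(0,0,130),(180,90,255)); r=np.zeros_like(m); cv2.circle(r,uv,22,255,-1); m&=r
        cs,_=cv2.findContours(m,cv2.RETR_EXTERNAL,cv2.CHAIN_APPROX_NONE); c=max(cs,key=cv2.contourArea)
        P=plane("top",c[:,0],zt)[:,:2].astype(np.float32); print(nm,cv2.minEnclosingCircle(P),np.ptp(P,axis=0))
    D=np.load("pics/top0.npy");C=cloud("top",D)
    for nm,uv,zt in(("wide",(373,250),.036),("tall",(292,190),.068)):
        r=np.zeros(D.shape,np.uint8); cv2.circle(r,uv,22,255,-1)
        q=C[(r>0)&(C[...,2]>zt)][:,:2].astype(np.float32); print(nm,"depth rim",cv2.minEnclosingCircle(q),cv2.fitEllipse(q)[0])
    # scene view clouds
    D=np.load("pics/scene0.npy");C=cloud("scene",D)
    print("scene counter", np.median(C[350:360,180:260,2]))
    for nm,xy,zr in(("wide",(.443,-.375),(.036,.05)),("tall",(.61,-.14),(.068,.085)),("flask",(.46,-.118),(.115,.16)),("coaster",(.519,-.256),(.007,.02)),("pot",(.6206,-.2986),(.042,.06)),("shaker",(.567,-.406),(.08,.1)),("sauce",(.737,-.209),(.1,.13))):
        k=(np.hypot(C[...,0]-xy[0],C[...,1]-xy[1])<.05)&(C[...,2]>zr[0])&(C[...,2]<zr[1])
        q=C[k]; 
        if len(q)>5: print(nm,len(q),"scene circ",np.round(cv2.minEnclosingCircle(q[:,:2].astype(np.float32))[0],4),cv2.minEnclosingCircle(q[:,:2].astype(np.float32))[1]*2,"z",np.percentile(q[:,2],95).round(4))
E
python3 meas.py
```

```text
top board rect 0.5397 0.2039 0.3669 0.2271 80.98
  plate 0.4817 0.0922 circ [0.4817 0.0925] 0.1018 rect [0.4818 0.0923 0.0961 0.0966 0.4419] area 76.1
  plate 0.5191 0.3278 circ [0.5193 0.3273] 0.1297 rect [ 0.5192  0.3278  0.0958  0.096  80.8886] area 86.3
scene board rect 0.5383 0.1987 0.4016 0.3255 89.83
  plate 0.483 0.0925 circ [0.4827 0.0929] 0.0988 rect [ 0.4829  0.0928  0.0896  0.0944 31.0762] area 68.3
  plate 0.5222 0.3294 circ [0.5221 0.3295] 0.1233 rect [ 0.5222  0.3292  0.0934  0.0947 80.7396] area 82.9
wide ((0.44410303235054016, -0.37714141607284546), 0.03658772632479668) [0.06990001 0.07032573]
tall ((0.6085744500160217, -0.14112624526023865), 0.030106032267212868) [0.05661881 0.04968441]
wide depth rim ((0.41821521520614624, -0.2516729235649109), 0.16121932864189148) (0.41575488448143005, -0.26410454511642456)
tall depth rim ((0.5075724124908447, -0.11892208456993103), 0.13099324703216553) (0.5101394057273865, -0.1251574605703354)
scene counter -0.7507551654514628
wide 118 scene circ [ 0.4425 -0.3774] 0.07137494534254074 z 0.0443
tall 122 scene circ [ 0.6131 -0.1407] 0.050126977264881134 z 0.0775
flask 193 scene circ [ 0.4585 -0.1173] 0.03587307408452034 z 0.1523
coaster 245 scene circ [ 0.5167 -0.2545] 0.06863728165626526 z 0.0157
pot 81 scene circ [ 0.6231 -0.2952] 0.03851732611656189 z 0.0588
shaker 158 scene circ [ 0.5675 -0.4065] 0.04863002523779869 z 0.0948
sauce 162 scene circ [ 0.7366 -0.2078] 0.03516774624586105 z 0.1175
```

```bash
cat > d.py <<'E'
import sys,numpy as np
from plant import env
from scipy.spatial.transform import Rotation as R
# usage d.py x y z : shift (mm) & turn (deg) in tool axes to reach, tool down, tool x along board x (yaw -9 deg)
s=env.sense(); q=s['eef_rot']; A=R.from_quat([q[1],q[2],q[3],q[0]])
yaw=np.radians(float(sys.argv[4]) if len(sys.argv)>4 else -9.0)
T=R.from_matrix(np.array([[np.cos(yaw),np.sin(yaw),0],[np.sin(yaw),-np.cos(yaw),0],[0,0,-1]]))
t=np.array([float(v) for v in sys.argv[1:4]])
print("shift",(A.inv().apply(t-s['ee_pos'])*1e3).round(1),"turn",np.degrees((A.inv()*T).as_rotvec()).round(1),"t",round(s['clock'],2),"pos",s['ee_pos'].round(4),"open",round(s['opening'],4))
E
python3 d.py .4437 -.377 .2; python3 -m creep '[[59,-44,4,0,0,6],[117,-88,8,0,0,12],[176,-132,12,0,0,18],[234,-176,15,0,0,24],[292,-220,18,0,0,28.5]]' 1; python3 d.py .4437 -.377 .05
```

```text
shift [ 292.7 -221.2   18.1] turn [-0.1  0.  28.5] t 0.1 pos [ 0.2415 -0.6832  0.2179] open 0.093
clock: 0.72
ee_pos: [0.415, -0.4216, 0.2026]
eef_rot: [-0.0, 0.997, -0.08, -0.0]
wrist_force: [1.1, 0.1, -1.2]
opening: 0.0927
shift [ 21.2 -48.6 152.6] turn [-0.   0.  -0.2] t 0.72 pos [ 0.415  -0.4216  0.2026] open 0.0927
```

```bash
python3 -m creep '[[10,-24,20,0,0,0],[21,-48.5,50,0,0,0],[21,-48.5,100,0,0,0],[21,-48.5,120,0,0,0],[21,-48.5,130,0,0,0]]' 1; python3 d.py .4437 -.377 .009
```

```text
clock: 1.35
ee_pos: [0.442, -0.3784, 0.0715]
eef_rot: [-0.001, 0.997, -0.079, -0.001]
wrist_force: [0.6, -0.3, -0.2]
opening: 0.0928
shift [ 1.6 -1.5 62.5] turn [-0.1  0.1 -0. ] t 1.35 pos [ 0.442  -0.3784  0.0715] open 0.0928
```

```bash
python3 -m creep '[[1,-1,20,0,0,0],[1,-1,45,0,0,0],[1,-1,61,0,0,0],[1,-1,61,0,0,0],[1,-1,61,0,0,0]]' 1; python3 d.py .4437 -.377 .009; python3 - <<'E'
from h import *
for n in("top","scene"): 
    p,d=snap(n,"1")
    if n=="scene": cv2.imwrite("pics/s1c.png",cv2.resize(p[90:260,80:360],None,fx=2.5,fy=2.5))
E
```

```text
clock: 1.98
ee_pos: [0.4439, -0.3784, 0.0126]
eef_rot: [0.0, 0.997, -0.079, 0.0]
wrist_force: [-0.8, 0.6, -0.2]
opening: 0.0928
shift [-0.5 -1.4  3.6] turn [ 0. -0. -0.] t 1.98 pos [ 0.4439 -0.3784  0.0126] open 0.0928
```

View pics/s1c.png

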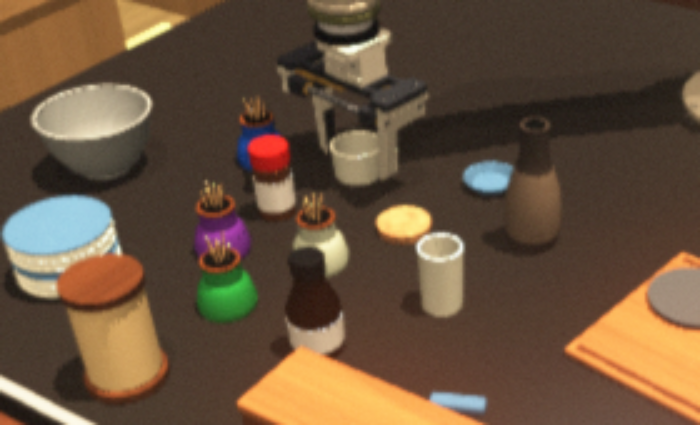

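The fingers straddle the wide cup at (355,155), so I close.

```bash
python3 -m creep '[[0,0,1,0,0,0],[0,0,1,0,0,0],[0,0,1,0,0,0],[0,0,1,0,0,0],[0,0,1,0,0,0]]' -1; python3 -m creep '[[0,0,0,0,0,0],[0,0,-10,0,0,0],[0,0,-30,0,0,0],[0,0,-70,0,0,0],[0,0,-120,0,0,0]]'; python3 d.py .5197 .328 .25
```

```text
clock: 2.7
ee_pos: [0.4437, -0.378, 0.011]
eef_rot: [0.0, 0.997, -0.079, 0.0]
wrist_force: [-0.2, 0.8, 2.3]
opening: 0.0649
clock: 3.32
ee_pos: [0.4431, -0.3777, 0.1318]
eef_rot: [-0.0, 0.997, -0.079, -0.001]
wrist_force: [1.6, -0.2, -0.3]
opening: 0.0644
shift [ -35.3 -709.  -117.6] turn [-0.   0.1 -0. ] t 3.33 pos [ 0.4431 -0.3777  0.1318] open 0.0644
```

```bash
python3 -m creep '[[0,-15,-40,0,0,0],[0,-45,-80,0,0,0],[-5,-100,-95,0,0,0],[-8,-160,-95,0,0,0],[-11,-220,-95,0,0,0]]'; python3 -m creep '[[-3,-60,0,0,0,0],[-6,-120,0,0,0,0],[-9,-180,0,0,0,0],[-12,-240,0,0,0,0],[-15,-300,0,0,0,0]]';  python3 d.py .5197 .328 .15
```

```text
clock: 3.95
ee_pos: [0.4672, -0.1574, 0.2268]
eef_rot: [0.0, 0.997, -0.079, 0.001]
wrist_force: [1.0, -0.2, -1.0]
opening: 0.0648
clock: 4.58
ee_pos: [0.4994, 0.1414, 0.2265]
eef_rot: [-0.0, 0.997, -0.079, 0.0]
wrist_force: [0.1, -0.6, -0.3]
opening: 0.0646
shift [  -9.3 -187.5   76.5] turn [-0. -0. -0.] t 4.58 pos [0.4994 0.1414 0.2265] open 0.0646
```

```bash
python3 -m creep '[[-3,-55,5,0,0,0],[-6,-110,20,0,0,0],[-8,-150,50,0,0,0],[-9,-180,70,0,0,0],[-9,-187.5,80,0,0,0]]'; python3 -m creep '[[0,0,30,0,0,0],[0,0,60,0,0,0],[0,0,80,0,0,0],[0,0,80,0,0,0],[0,0,80,0,0,0]]';  python3 d.py .5197 .328 .030
```

```text
clock: 5.2
ee_pos: [0.5193, 0.3279, 0.1449]
eef_rot: [0.0, 0.997, -0.077, -0.001]
wrist_force: [-0.3, -0.4, -0.7]
opening: 0.0651
clock: 5.82
ee_pos: [0.5207, 0.3257, 0.067]
eef_rot: [-0.0, 0.997, -0.079, 0.0]
wrist_force: [0.6, -0.4, -1.1]
opening: 0.0646
shift [-1.4 -2.1 37. ] turn [-0.  -0.  -0.1] t 5.83 pos [0.5207 0.3257 0.067 ] open 0.0646
```

```bash
python3 -m creep '[[-1,-1,15,0,0,0],[-1,-1,28,0,0,0],[-1,-1,34,0,0,0],[-1,-1,36,0,0,0],[-1,-1,36.5,0,0,0]]'; python3 d.py .5197 .328 .029
```

```text
clock: 6.45
ee_pos: [0.5193, 0.3273, 0.0293]
eef_rot: [0.0, 0.997, -0.079, -0.0]
wrist_force: [-0.2, -0.1, -0.9]
opening: 0.0651
shift [ 0.3 -0.7  0.3] turn [ 0.  0. -0.] t 6.45 pos [0.5193 0.3273 0.0293] open 0.0651
```

```bash
python3 -m creep '[[0,0,0.5,0,0,0],[0,0,0.5,0,0,0],[0,0,0.5,0,0,0],[0,0,0.5,0,0,0]]' 1; python3 -m creep '[[0,0,-10,0,0,0],[0,0,-50,0,0,0],[0,0,-110,0,0,0],[0,20,-160,0,0,0],[0,70,-180,0,0,0]]';  python3 d.py .613 -.1412 .2
```

```text
clock: 6.95
ee_pos: [0.5193, 0.3274, 0.029]
eef_rot: [-0.0, 0.997, -0.079, 0.0]
wrist_force: [0.7, 0.3, 0.3]
opening: 0.0926
clock: 7.58
ee_pos: [0.5093, 0.2602, 0.2126]
eef_rot: [-0.002, 0.997, -0.077, 0.002]
wrist_force: [0.4, -1.4, 0.1]
opening: 0.093
shift [164.1 380.7  11.5] turn [-0.3 -0.2  0.2] t 7.58 pos [0.5093 0.2602 0.2126] open 0.093
```

```bash
python3 -m creep '[[24,55,0,0,0,0],[48,110,2,0,0,0],[72,165,5,0,0,0],[96,220,8,0,0,0],[120,275,10,0,0,0]]'; python3 -m creep '[[24,55,0,0,0,0],[44,105,20,0,0,0],[44,105,50,0,0,0],[44,105,80,0,0,0],[44,105,100,0,0,0]]'; python3 - <<'E'
from h import *
p,d=snap("top","2"); cv2.imwrite("pics/t2c.png",cv2.resize(p[130:300,100:440],None,fx=2.3,fy=2.3))
E
python3 d.py .613 -.1412 .03
```

```text
clock: 8.2
ee_pos: [0.5839, -0.0341, 0.1996]
eef_rot: [-0.0, 0.997, -0.079, 0.0]
wrist_force: [0.6, 0.7, 0.3]
opening: 0.0933
clock: 8.82
ee_pos: [0.6102, -0.143, 0.0982]
eef_rot: [-0.0, 0.997, -0.079, -0.0]
wrist_force: [-0.1, 0.7, -0.6]
opening: 0.0932
shift [ 3.8 -2.  66.1] turn [-0.   0.2 -0. ] t 8.88 pos [ 0.6091 -0.1426  0.0961] open 0.0931
```

View pics/t2c.png

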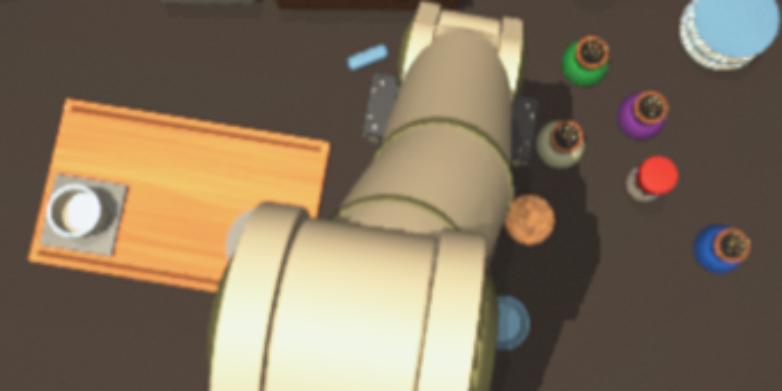

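The wide cup stands on the square plate (85,210). I carry on down over the tall cup.

```bash
python3 -m creep '[[3,-1,20,0,0,0],[3,-1,45,0,0,0],[3,-1,65,0,0,0],[3,-1,66,0,0,0],[3,-1,66,0,0,0]]'; python3 d.py .613 -.1412 .03;  python3 -m creep '[[0,0,0,0,0,0],[0,0,0,0,0,0],[0,0,0,0,0,0],[0,0,0,0,0,0],[0,0,0,0,0,0]]' -1; python3 -m creep '[[0,0,0,0,0,0],[0,0,0,0,0,0],[0,0,-10,0,0,0],[0,0,-20,0,0,0],[0,0,-40,0,0,0]]'
```

```text
clock: 9.5
ee_pos: [0.6141, -0.1424, 0.0333]
eef_rot: [0.0, 0.997, -0.079, 0.0]
wrist_force: [-0.5, -0.9, 0.4]
opening: 0.093
shift [-1.3 -1.   3.3] turn [ 0. -0. -0.] t 9.5 pos [ 0.6141 -0.1424  0.0333] open 0.093
clock: 10.12
ee_pos: [0.6138, -0.1422, 0.0329]
eef_rot: [-0.0, 0.997, -0.079, 0.0]
wrist_force: [0.7, 1.1, -1.2]
opening: 0.0477
clock: 10.75
ee_pos: [0.6134, -0.1423, 0.0734]
eef_rot: [0.0, 0.997, -0.079, -0.0]
wrist_force: [0.8, -0.7, -1.3]
opening: 0.0474
```

```bash
python3 -m creep '[[0,0,-50,0,0,0],[-5,-10,-100,0,0,0],[-25,-30,-135,0,0,0],[-55,-65,-140,0,0,0],[-90,-105,-140,0,0,0]]'; python3 d.py .4823 .0924 .13
```

```text
clock: 11.38
ee_pos: [0.5411, -0.0239, 0.2145]
eef_rot: [-0.0, 0.997, -0.079, 0.001]
wrist_force: [0.5, -0.0, -1.6]
opening: 0.0479
shift [ -76.7 -105.5   84.4] turn [-0.  -0.2 -0.1] t 11.38 pos [ 0.5411 -0.0239  0.2145] open 0.0479
```

```bash
python3 -m creep '[[-30,-45,5,0,0,0],[-60,-85,30,0,0,0],[-76,-105,70,0,0,0],[-76,-105,100,0,0,0],[-76,-105,110,0,0,0]]'; python3 d.py .4823 .0924 .052
```

```text
clock: 12.0
ee_pos: [0.4821, 0.0912, 0.1022]
eef_rot: [0.0, 0.997, -0.078, -0.001]
wrist_force: [-0.3, -0.5, -0.5]
opening: 0.0477
shift [ 0.  -1.2 50.2] turn [0.  0.1 0. ] t 12.0 pos [0.4821 0.0912 0.1022] open 0.0477
```

```bash
python3 -m creep '[[0,-1,20,0,0,0],[0,-1,40,0,0,0],[0,-1,48,0,0,0],[0,-1,50,0,0,0],[0,-1,50,0,0,0]]'; python3 d.py .4823 .0924 .051
```

```text
clock: 12.62
ee_pos: [0.4833, 0.092, 0.0535]
eef_rot: [-0.0, 0.997, -0.079, 0.0]
wrist_force: [0.5, 0.1, -1.7]
opening: 0.0475
shift [-1.1 -0.2  2.5] turn [-0. -0. -0.] t 12.62 pos [0.4833 0.092  0.0535] open 0.0475
```

```bash
python3 -m creep '[[-0.5,0,1,0,0,0],[-0.5,0,1.5,0,0,0],[-0.5,0,1.5,0,0,0]]'; python3 -m creep '[[0,0,0,0,0,0],[0,0,0,0,0,0],[0,0,0,0,0,0],[0,0,0,0,0,0]]' 1; python3 -m creep '[[0,0,-10,0,0,0],[0,0,-50,0,0,0],[0,0,-110,0,0,0],[0,10,-150,0,0,0],[0,60,-160,0,0,0]]';  python3 d.py .518 -.256 .2
```

```text
clock: 13.0
ee_pos: [0.4825, 0.0923, 0.0515]
eef_rot: [-0.0, 0.997, -0.079, 0.0]
wrist_force: [0.3, -0.4, -0.6]
opening: 0.0478
clock: 13.5
ee_pos: [0.4824, 0.0922, 0.0514]
eef_rot: [0.0, 0.997, -0.079, -0.0]
wrist_force: [-0.8, 0.3, 0.5]
opening: 0.0832
clock: 14.12
ee_pos: [0.4748, 0.0348, 0.2147]
eef_rot: [-0.001, 0.997, -0.076, 0.003]
wrist_force: [0.9, -0.6, -1.4]
opening: 0.093
shift [ 86.9 280.8  14.4] turn [-0.2 -0.3  0.2] t 14.12 pos [0.4748 0.0348 0.2147] open 0.093
```

```bash
python3 -m creep '[[18,57,0,0,0,0],[36,114,0,0,0,0],[54,172,0,0,0,0],[72,229,2,0,0,0],[86,280,10,0,0,0]]'; python3 - <<'E'
from h import *
snap("top","3");snap("scene","3")
E
python3 d.py .518 -.256 .05
```

```text
clock: 14.75
ee_pos: [0.5142, -0.2595, 0.2024]
eef_rot: [0.0, 0.997, -0.079, 0.001]
wrist_force: [0.5, 0.9, 0.6]
opening: 0.093
shift [  3.7  -8.6 151.4] turn [ 0.2 -0.  -0.5] t 14.85 pos [ 0.5129 -0.2635  0.2015] open 0.0931
```

View pics/scene3.png

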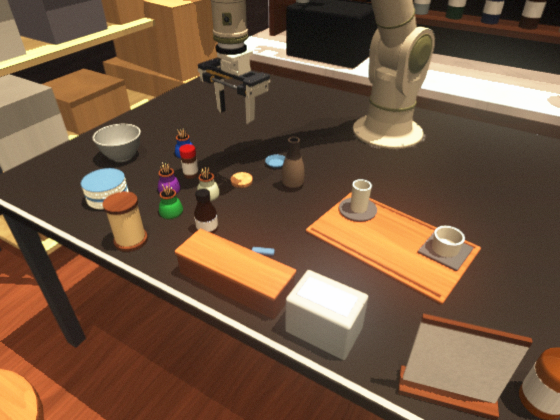

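Both cups stand on their plates (tall at 360,196, wide at 447,241). Next is the coaster.

```bash
python3 -m creep '[[1,-3,30,0,0,0],[2,-5,75,0,0,0],[2,-6,110,0,0,0],[2,-6,140,0,0,0],[2,-6,151,0,0,0]]';  python3 d.py .518 -.256 .004
```

```text
clock: 15.48
ee_pos: [0.5163, -0.2505, 0.0494]
eef_rot: [-0.0, 0.997, -0.078, -0.001]
wrist_force: [-0.1, 0.0, 0.1]
opening: 0.093
shift [ 2.7  5.2 45.4] turn [-0.   0.1  0. ] t 15.47 pos [ 0.5163 -0.2505  0.0494] open 0.093
```

```bash
python3 -m creep '[[2,4.5,15,0,0,0],[2,4.5,30,0,0,0],[2,4.5,40,0,0,0],[2,4.5,43,0,0,0],[2,4.5,44,0,0,0]]';  python3 d.py .518 -.256 .004; python3 -m creep '[[0,0,0,0,0,0],[0,0,0,0,0,0]]';  python3 d.py .518 -.256 .004
```

```text
clock: 16.1
ee_pos: [0.5182, -0.2563, 0.0064]
eef_rot: [0.0, 0.997, -0.079, -0.0]
wrist_force: [-1.0, 0.7, -0.8]
opening: 0.0931
shift [-0.3 -0.2  2.4] turn [ 0.  0. -0.] t 16.1 pos [ 0.5182 -0.2563  0.0064] open 0.0931
clock: 16.35
ee_pos: [0.5184, -0.2563, 0.0068]
eef_rot: [0.0, 0.997, -0.079, 0.0]
wrist_force: [0.3, 0.3, 0.4]
opening: 0.0932
shift [-0.4 -0.2  2.8] turn [ 0. -0. -0.] t 16.35 pos [ 0.5184 -0.2563  0.0068] open 0.0932
```

```bash
python3 -m creep '[[0,0,1.5,0,0,0],[0,0,3,0,0,0],[0,0,3,0,0,0]]'; python3 -m creep '[[0,0,0,0,0,0],[0,0,0,0,0,0],[0,0,0,0,0,0],[0,0,0,0,0,0],[0,0,0,0,0,0]]' -1; python3 -m creep '[[0,0,0,0,0,0],[0,0,-5,0,0,0],[0,0,-15,0,0,0],[0,0,-40,0,0,0],[0,0,-60,0,0,0]]'; python3 - <<'E'
from h import *
p,d=snap("scene","4"); cv2.imwrite("pics/s4c.png",cv2.resize(p[90:260,80:360],None,fx=2.5,fy=2.5))
E
python3 d.py .5015 .2105 .2
```

```text
clock: 16.73
ee_pos: [0.5181, -0.2562, 0.0032]
eef_rot: [-0.0, 0.997, -0.079, -0.0]
wrist_force: [0.5, -1.0, -0.0]
opening: 0.0928
clock: 17.35
ee_pos: [0.5182, -0.2563, 0.0034]
eef_rot: [0.0, 0.997, -0.079, -0.0]
wrist_force: [-0.1, 0.6, -0.2]
opening: 0.0631
clock: 17.98
ee_pos: [0.5183, -0.2563, 0.0648]
eef_rot: [0.0, 0.997, -0.079, 0.0]
wrist_force: [-0.1, -1.3, -0.8]
opening: 0.0631
shift [ -90.6 -458.6 -133.7] turn [ 0.  -0.2 -0. ] t 18.02 pos [ 0.5193 -0.2568  0.067 ] open 0.063
```

View pics/s4c.png

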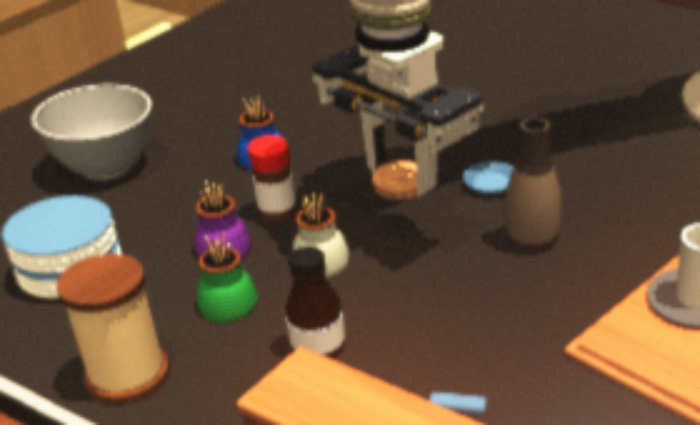

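The coaster is held level at (400,178). I'll turn the gripper 40° on the way so that its body stays clear of the tall cup when placing.

```bash
python3 -m creep '[[0,0,-50,0,0,0],[0,0,-100,0,0,0],[-5,-25,-140,0,0,0],[-16,-80,-140,0,0,0],[-28,-140,-140,0,0,0]]'; python3 -m creep '[[-11,-60,0,0,0,-8],[-22,-120,0,0,0,-16],[-33,-180,0,0,0,-24],[-44,-240,0,0,0,-32],[-55,-290,0,0,0,-40]]'; python3 d.py .5012 .2103 .1 31
```

```text
clock: 18.65
ee_pos: [0.5126, -0.1127, 0.2043]
eef_rot: [0.0, 0.997, -0.08, 0.001]
wrist_force: [0.8, 1.1, -0.5]
opening: 0.0629
clock: 19.27
ee_pos: [0.5033, 0.184, 0.2037]
eef_rot: [-0.0, 0.963, 0.27, 0.0]
wrist_force: [0.3, -0.1, -0.6]
opening: 0.063
shift [ 11.8 -23.6 103.7] turn [-0.  -0.   0.3] t 19.27 pos [0.5033 0.184  0.2037] open 0.063
```

```bash
python3 -m creep '[[6,-12,30,0,0,0],[11,-23,75,0,0,0],[11,-23,110,0,0,0],[11,-23,135,0,0,0],[11,-23,145,0,0,0]]'; python3 -m creep '[[0,0,10,0,0,0],[0,0,20,0,0,0],[0,0,25,0,0,0]]'; python3 d.py .5012 .2103 .014 31
```

```text
clock: 19.9
ee_pos: [0.5007, 0.2066, 0.0572]
eef_rot: [0.0, 0.964, 0.267, -0.001]
wrist_force: [0.3, -0.6, -0.1]
opening: 0.0627
clock: 20.27
ee_pos: [0.5015, 0.2068, 0.0333]
eef_rot: [-0.0, 0.964, 0.267, 0.0]
wrist_force: [-0.3, -0.5, 0.4]
opening: 0.0633
shift [ 1.5 -3.1 19.3] turn [ 0. -0. -0.] t 20.27 pos [0.5015 0.2068 0.0333] open 0.0633
```

```bash
python3 -m creep '[[1.5,-3,8,0,0,0],[1.5,-3,15,0,0,0],[1.5,-3,18,0,0,0],[1.5,-3,19,0,0,0],[1.5,-3,19,0,0,0]]'; python3 d.py .5012 .2103 .014 31
```

```text
clock: 20.9
ee_pos: [0.5011, 0.2102, 0.0144]
eef_rot: [0.0, 0.964, 0.267, -0.0]
wrist_force: [-0.7, 0.7, -0.6]
opening: 0.0634
shift [ 0.2 -0.   0.4] turn [ 0.  0. -0.] t 20.9 pos [0.5011 0.2102 0.0144] open 0.0634
```

```bash
python3 -m creep '[[0,0,0.5,0,0,0],[0,0,0.5,0,0,0],[0,0,0.5,0,0,0],[0,0,0.5,0,0,0],[0,0,0.5,0,0,0]]' 1; python3 -m creep '[[0,0,-10,0,0,0],[0,0,-50,0,0,0],[0,0,-110,0,0,0],[0,0,-160,0,0,0],[0,0,-190,0,0,0]]'; python3 - <<'E'
from h import *
snap("scene","5")
E
python3 d.py .4595 -.1177 .2 31
```

```text
clock: 21.52
ee_pos: [0.501, 0.2102, 0.0139]
eef_rot: [-0.0, 0.964, 0.267, -0.0]
wrist_force: [0.5, -0.0, -0.2]
opening: 0.0929
clock: 22.15
ee_pos: [0.5015, 0.2103, 0.2073]
eef_rot: [-0.0, 0.964, 0.267, 0.002]
wrist_force: [0.3, 0.4, -0.1]
opening: 0.0929
shift [-206.1  259.6    8.8] turn [ 0.  -0.4 -0. ] t 22.2 pos [0.5026 0.2109 0.2101] open 0.0931
```

View pics/scene5.png

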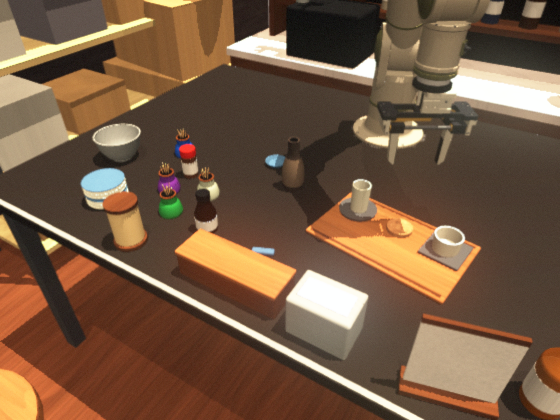

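The coaster lies between the plates (400,227). I move to the flask.

```bash
python3 -m creep '[[-36,45,0,0,0,0],[-72,90,0,0,0,0],[-108,135,0,0,0,0],[-144,180,0,0,0,0],[-180,226,2,0,0,0]]';  python3 -m creep '[[-18,24,0,0,0,0],[-25,33,5,0,0,0],[-26,34,5,0,0,0],[-26,34,5,0,0,0]]'; python3 - <<'E'
from h import *
for n in("top","scene"):
    p,D=snap(n,"6"); C=cloud(n,D)
    k=(np.hypot(C[...,0]-.501,C[...,1]-.21)<.045)&(C[...,2]>.0165)
    q=C[k][:,:2].astype(np.float32); print(n,len(q),cv2.minEnclosingCircle(q),q.mean(0))
    hsv=cv2.cvtColor(p,cv2.COLOR_BGR2HSV)
    if n=="scene": cv2.imwrite("pics/s6c.png",cv2.resize(p[100:300,230:500],None,fx=2.8,fy=2.8))
E
python3 d.py .4595 -.1177 .113 31
```

```text
clock: 22.82
ee_pos: [0.4625, -0.0779, 0.2025]
eef_rot: [0.0, 0.964, 0.267, 0.0]
wrist_force: [0.7, -0.2, -0.4]
opening: 0.093
clock: 23.32
ee_pos: [0.4584, -0.1174, 0.1968]
eef_rot: [-0.0, 0.963, 0.268, -0.0]
wrist_force: [0.4, -0.0, -0.1]
opening: 0.093
top 364 ((0.5049775838851929, 0.2061261236667633), 0.04130115732550621) [0.50138897 0.20917764]
scene 380 ((0.5013561844825745, 0.2113276720046997), 0.0340084470808506) [0.5040752  0.21143885]
shift [ 0.6  0.8 83.9] turn [-0.  -0.   0.1] t 23.43 pos [ 0.4585 -0.1174  0.1969] open 0.0933
```

View pics/s6c.png

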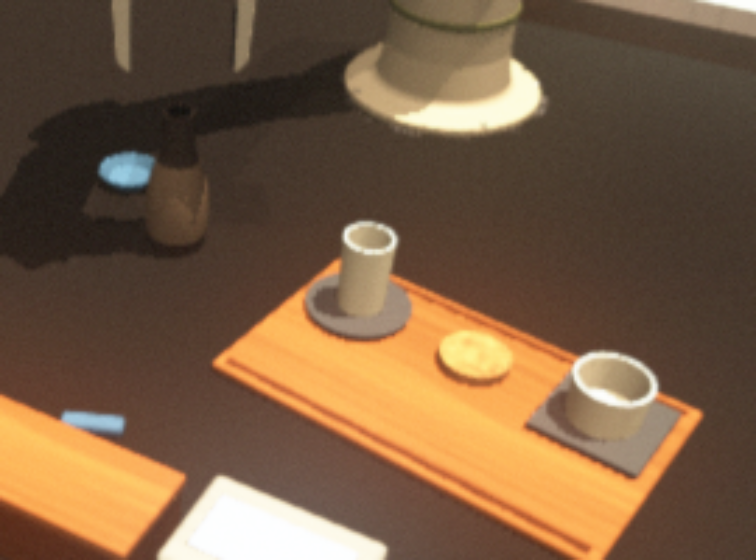

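The coaster reads within about 2 mm of midway in both views. I descend on the flask neck.

```bash
python3 -m creep '[[0.5,0.5,20,0,0,0],[0.5,0.5,45,0,0,0],[0.5,0.5,70,0,0,0],[0.5,0.5,82,0,0,0],[0.5,0.5,83,0,0,0]]'; python3 -m creep '[[0,0,0,0,0,0],[0,0,0,0,0,0],[0,0,0,0,0,0],[0,0,0,0,0,0],[0,0,0,0,0,0]]' -1; python3 -m creep '[[0,0,0,0,0,0],[0,0,0,0,0,0],[0,0,0,0,0,0]]'; python3 d.py .4595 -.1177 .113 31
```

```text
clock: 24.05
ee_pos: [0.4588, -0.1183, 0.1135]
eef_rot: [-0.0, 0.964, 0.267, -0.001]
wrist_force: [0.1, 0.4, 0.1]
opening: 0.0933
clock: 24.68
ee_pos: [0.4589, -0.1189, 0.114]
eef_rot: [0.0, 0.964, 0.267, 0.0]
wrist_force: [0.8, -0.1, -0.8]
opening: 0.0475
clock: 25.05
ee_pos: [0.4589, -0.1189, 0.1139]
eef_rot: [-0.0, 0.964, 0.267, -0.0]
wrist_force: [-1.3, 1.1, 0.5]
opening: 0.0317
shift [ 1.1 -0.7  0.9] turn [-0.  0. -0.] t 25.05 pos [ 0.4589 -0.1189  0.1139] open 0.0317
```

```bash
python3 -m creep '[[0,0,-5,0,0,0],[0,0,-20,0,0,0],[0,0,-60,0,0,0],[0,0,-110,0,0,0],[0,0,-140,0,0,0]]'; python3 d.py .5012 .2103 .25 31
```

```text
clock: 25.68
ee_pos: [0.459, -0.119, 0.2562]
eef_rot: [0.0, 0.964, 0.267, 0.001]
wrist_force: [0.7, 0.7, -3.9]
opening: 0.0311
shift [ 205.6 -260.6    6.2] turn [ 0.1 -0.1 -0. ] t 25.68 pos [ 0.459  -0.119   0.2562] open 0.0311
```

Carrying about 4 N of weight, which fits the flask. Moving it over gently.

```bash
python3 -m creep '[[12,-15,0,0,0,0],[40,-51,0,0,0,0],[72,-91,0,0,0,0],[104,-132,0,0,0,0],[136,-172,0,0,0,0]]'; python3 -m creep '[[28,-36,0,0,0,0],[50,-64,0,0,0,0],[64,-81,0,0,0,0],[69,-88,0,0,0,0],[69,-88,5,0,0,0]]'; python3 d.py .5012 .2103 .137 31
```

```text
clock: 26.3
ee_pos: [0.4866, 0.1, 0.254]
eef_rot: [0.0, 0.964, 0.267, -0.0]
wrist_force: [-0.4, -0.1, -3.2]
opening: 0.0315
clock: 26.92
ee_pos: [0.5009, 0.2089, 0.2488]
eef_rot: [0.0, 0.964, 0.267, 0.0]
wrist_force: [-1.4, 0.3, -3.6]
opening: 0.0316
shift [  1.   -1.1 111.8] turn [ 0.  0. -0.] t 26.93 pos [0.5009 0.2089 0.2488] open 0.0316
```

```bash
python3 -m creep '[[1,-1,25,0,0,0],[1,-1,55,0,0,0],[1,-1,80,0,0,0],[1,-1,95,0,0,0],[1,-1,100,0,0,0]]'; python3 -m creep '[[0,0,4,0,0,0],[0,0,8,0,0,0],[0,0,10,0,0,0],[0,0,10,0,0,0]]'; python3 d.py .5012 .2103 .136 31;
```

```text
clock: 27.55
ee_pos: [0.5011, 0.2098, 0.1482]
eef_rot: [0.0, 0.964, 0.266, -0.001]
wrist_force: [-0.5, 0.3, -3.0]
opening: 0.0318
clock: 28.05
ee_pos: [0.5013, 0.2109, 0.139]
eef_rot: [0.0, 0.964, 0.267, 0.0]
wrist_force: [0.3, -0.3, -3.7]
opening: 0.031
shift [-0.4  0.5  3. ] turn [ 0. -0. -0.] t 28.05 pos [0.5013 0.2109 0.139 ] open 0.031
```

```bash
python3 -m creep '[[0,0,1,0,0,0],[0,0,2,0,0,0],[0,0,2.7,0,0,0],[0,0,2.7,0,0,0]]'; python3 d.py .5012 .2103 .136 31;
```

```text
clock: 28.55
ee_pos: [0.5012, 0.2109, 0.1361]
eef_rot: [-0.0, 0.964, 0.267, -0.0]
wrist_force: [-0.1, 0.0, -2.9]
opening: 0.0313
shift [-0.3  0.5  0.1] turn [-0.  0. -0.] t 28.55 pos [0.5012 0.2109 0.1361] open 0.0313
```

```bash
python3 -m creep '[[0,0,0.3,0,0,0],[0,0,0.5,0,0,0],[0,0,0.5,0,0,0]]' -1; python3 -m creep '[[0,0,0,0,0,0],[0,0,0,0,0,0],[0,0,0,0,0,0],[0,0,0,0,0,0],[0,0,0,0,0,0]]' 1; python3 -m creep '[[0,0,-8,0,0,0],[0,0,-40,0,0,0],[0,0,-80,0,0,0],[0,0,-90,0,0,0],[0,0,-90,0,0,0]]'; python3 - <<'E'
from h import *
p,d=snap("scene","7"); cv2.imwrite("pics/s7c.png",cv2.resize(p[100:300,230:500],None,fx=2.8,fy=2.8))
E
python3 d.py .6206 -.2986 .23 -9
```

```text
clock: 28.92
ee_pos: [0.5013, 0.2109, 0.1359]
eef_rot: [0.0, 0.964, 0.267, 0.0]
wrist_force: [-0.4, -0.2, 0.3]
opening: 0.0315
clock: 29.55
ee_pos: [0.5012, 0.2109, 0.1356]
eef_rot: [-0.0, 0.964, 0.267, -0.0]
wrist_force: [0.1, -0.6, -0.4]
opening: 0.0772
clock: 30.18
ee_pos: [0.5014, 0.2108, 0.2262]
eef_rot: [-0.0, 0.964, 0.267, 0.001]
wrist_force: [-0.3, 0.2, -1.1]
opening: 0.0931
shift [-159.5  498.2   -4.6] turn [ 0.  0. 40.] t 30.23 pos [0.501  0.2107 0.2253] open 0.093
```

View pics/s7c.png

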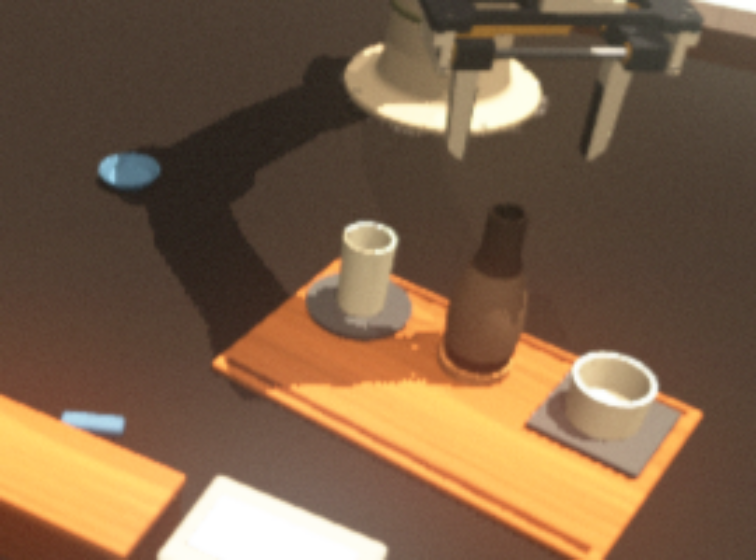

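The flask stands upright on the coaster. The pot is next: turn back to yaw -9 and go over.

```bash
python3 -m creep '[[-18,58,-4,0,0,8],[-36,116,-8,0,0,16],[-54,174,-8,0,0,24],[-72,232,-8,0,0,32],[-90,290,-8,0,0,40]]'; python3 d.py .621 -.298 .2 -9
```

```text
clock: 30.85
ee_pos: [0.5729, -0.0859, 0.2322]
eef_rot: [0.0, 0.997, -0.081, -0.001]
wrist_force: [0.9, 0.5, 0.4]
opening: 0.0927
shift [ 81.8 201.5  32.1] turn [ 0.   0.1 -0.3] t 30.85 pos [ 0.5729 -0.0859  0.2322] open 0.0927
```

```bash
python3 -m creep '[[23,56,5,0,0,0],[46,112,10,0,0,0],[67,168,20,0,0,0],[80,196,30,0,0,0],[80,198,32,0,0,0]]'; python3 -m creep '[[0,0,0,0,0,0],[0,0,0,0,0,0]]'; python3 d.py .621 -.298 .039 -9; python3 - <<'E'
from h import *
p,d=snap("scene","8"); cv2.imwrite("pics/s8c.png",cv2.resize(p[60:260,80:340],None,fx=2.8,fy=2.8))
E
```

```text
clock: 31.48
ee_pos: [0.6198, -0.2948, 0.1986]
eef_rot: [0.0, 0.997, -0.081, -0.002]
wrist_force: [0.5, 0.3, 0.3]
opening: 0.093
clock: 31.72
ee_pos: [0.6213, -0.2903, 0.2016]
eef_rot: [-0.0, 0.997, -0.078, -0.0]
wrist_force: [-0.1, -0.0, 0.5]
opening: 0.093
shift [  0.9   7.8 162.6] turn [-0.   0.   0.1] t 31.73 pos [ 0.6213 -0.2903  0.2016] open 0.093
```

View pics/s8c.png

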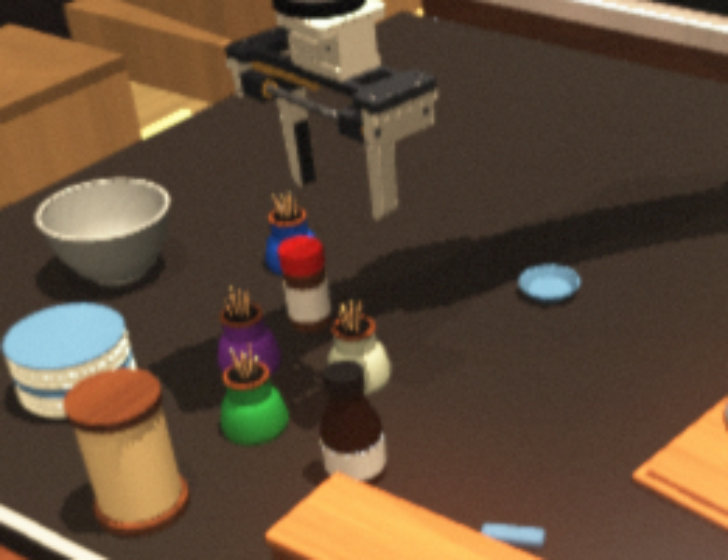

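The pale pot (358,345) is undisturbed. I descend in stages.

```bash
python3 -m creep '[[0.5,4,20,0,0,0],[1,7,50,0,0,0],[1,7.5,75,0,0,0],[1,7.5,90,0,0,0],[1,7.5,95,0,0,0]]';  python3 -m creep '[[0,0,0,0,0,0]]'; python3 d.py .621 -.298 .040 -9
```

```text
clock: 32.4
ee_pos: [0.6206, -0.2994, 0.1054]
eef_rot: [-0.0, 0.997, -0.079, -0.001]
wrist_force: [0.2, 0.3, -0.1]
opening: 0.0928
clock: 32.52
ee_pos: [0.6212, -0.2997, 0.1068]
eef_rot: [0.0, 0.997, -0.079, 0.0]
wrist_force: [0.3, -0.2, 1.2]
opening: 0.093
shift [-0.5 -1.7 66.8] turn [ 0. -0. -0.] t 32.52 pos [ 0.6212 -0.2997  0.1068] open 0.093
```

```bash
python3 -m creep '[[0,-1,20,0,0,0],[0,-1,42,0,0,0],[0,-1,60,0,0,0],[0,-1,66.5,0,0,0],[0,-1,66.5,0,0,0]]';  python3 -m creep '[[0,0,0,0,0,0]]'; python3 d.py .621 -.298 .040 -9; python3 - <<'E'
from h import *
p,d=snap("scene","9"); cv2.imwrite("pics/s9c.png",cv2.resize(p[60:260,80:340],None,fx=2.8,fy=2.8))
E
```

```text
clock: 33.15
ee_pos: [0.6211, -0.2987, 0.0397]
eef_rot: [-0.0, 0.997, -0.079, -0.0]
wrist_force: [0.5, -1.0, -0.1]
opening: 0.0925
clock: 33.28
ee_pos: [0.6216, -0.299, 0.0408]
eef_rot: [0.0, 0.997, -0.079, 0.0]
wrist_force: [0.5, 0.4, 0.4]
opening: 0.093
shift [-0.7 -0.9  0.8] turn [ 0.  -0.1 -0. ] t 33.27 pos [ 0.6216 -0.299   0.0408] open 0.093
```

View pics/s9c.png

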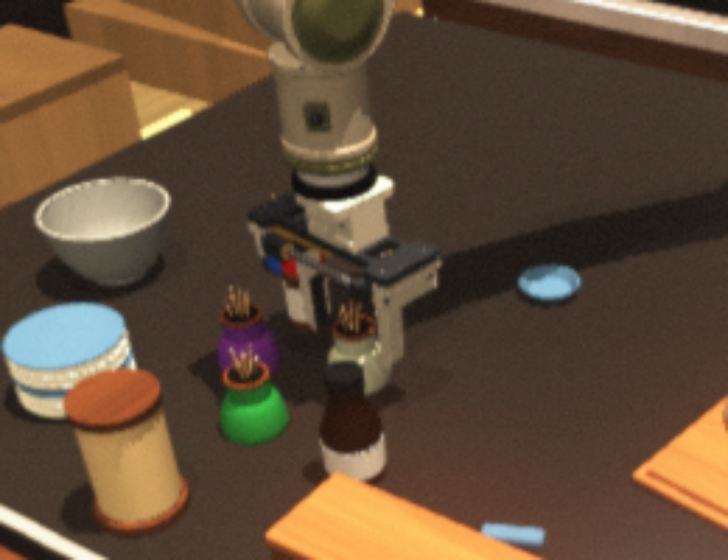

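The fingers are either side of the pale pot's neck, so I close and lift.

```bash
python3 -m creep '[[0,0,0,0,0,0],[0,0,0,0,0,0],[0,0,0,0,0,0],[0,0,0,0,0,0],[0,0,0,0,0,0]]' -1; python3 -m creep '[[0,0,0,0,0,0],[0,0,0,0,0,0],[0,0,0,0,0,0]]'; python3 -m creep '[[0,0,-4,0,0,0],[0,0,-12,0,0,0],[0,0,-30,0,0,0],[0,0,-50,0,0,0],[0,0,-60,0,0,0]]';python3 - <<'E'
from h import *
p,d=snap("scene","10"); cv2.imwrite("pics/s10c.png",cv2.resize(p[60:260,80:340],None,fx=2.8,fy=2.8))
E
python3 d.py .5998 .1946 .26 -9
```

```text
clock: 33.95
ee_pos: [0.6212, -0.2988, 0.0401]
eef_rot: [0.0, 0.997, -0.079, -0.0]
wrist_force: [1.2, -0.6, 0.5]
opening: 0.0476
clock: 34.33
ee_pos: [0.6212, -0.2988, 0.0402]
eef_rot: [0.0, 0.997, -0.079, -0.0]
wrist_force: [-0.0, -0.2, -0.4]
opening: 0.0404
clock: 34.95
ee_pos: [0.622, -0.2991, 0.1026]
eef_rot: [0.0, 0.997, -0.079, 0.001]
wrist_force: [-0.4, 0.2, -1.0]
opening: 0.0405
shift [ -99.2 -484.1 -157.4] turn [ 0.  -0.2 -0. ] t 35.0 pos [ 0.6223 -0.2993  0.1033] open 0.0401
```

View pics/s10c.png

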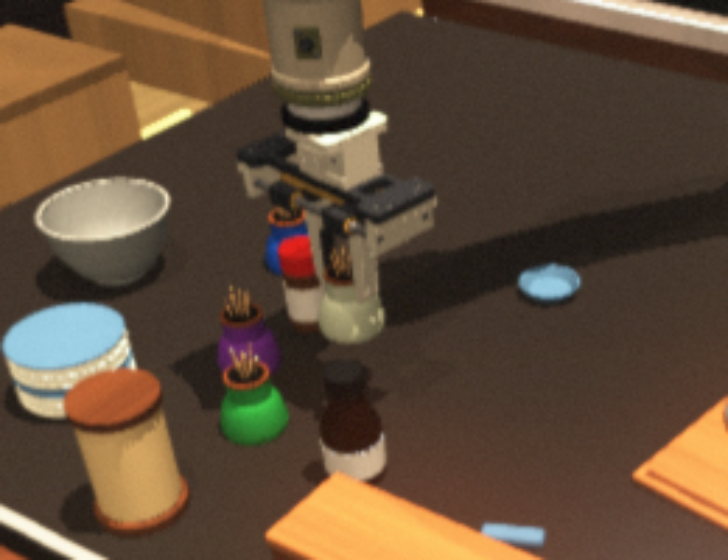

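The pot is held upright at (350,290). I move it to the board.

```bash
python3 -m creep '[[0,0,-45,0,0,0],[0,-20,-95,0,0,0],[-10,-60,-125,0,0,0],[-22,-115,-130,0,0,0],[-34,-172,-130,0,0,0]]'; python3 -m creep '[[-12,-58,0,0,0,0],[-24,-117,0,0,0,0],[-36,-175,0,0,0,0],[-48,-233,0,0,0,0],[-60,-285,0,0,0,0]]';  python3 d.py .5998 .1946 .15 -9
```

```text
clock: 35.62
ee_pos: [0.6145, -0.1223, 0.2312]
eef_rot: [0.0, 0.997, -0.079, 0.001]
wrist_force: [1.1, 0.5, -2.0]
opening: 0.0404
clock: 36.25
ee_pos: [0.5996, 0.1696, 0.2303]
eef_rot: [-0.0, 0.997, -0.078, 0.0]
wrist_force: [0.8, -0.2, -1.8]
opening: 0.0404
shift [ -3.7 -24.7  80.3] turn [-0. -0.  0.] t 36.25 pos [0.5996 0.1696 0.2303] open 0.0404
```

```bash
python3 -m creep '[[-2,-12,10,0,0,0],[-3,-20,40,0,0,0],[-3,-20,75,0,0,0],[-3,-20,105,0,0,0],[-3,-20,125,0,0,0]]'; python3 -m creep '[[0,0,15,0,0,0],[0,0,25,0,0,0],[0,0,30,0,0,0],[0,0,30,0,0,0]]';  python3 d.py .5998 .1946 .051 -9
```

```text
clock: 36.88
ee_pos: [0.5997, 0.1862, 0.1035]
eef_rot: [0.001, 0.997, -0.079, -0.001]
wrist_force: [-0.4, -0.8, -1.3]
opening: 0.0404
clock: 37.38
ee_pos: [0.6003, 0.1875, 0.0753]
eef_rot: [0.0, 0.997, -0.079, 0.0]
wrist_force: [0.0, -0.5, -0.8]
opening: 0.0404
shift [-1.6 -6.9 24.3] turn [-0. -0. -0.] t 37.38 pos [0.6003 0.1875 0.0753] open 0.0404
```

```bash
python3 -m creep '[[-1,-6.5,6,0,0,0],[-1.5,-7,15,0,0,0],[-1.5,-7,21,0,0,0],[-1.5,-7,23.5,0,0,0],[-1.5,-7,24,0,0,0]]'; python3 -m creep '[[0,0,0,0,0,0],[0,0,0,0,0,0]]'; python3 d.py .5998 .1946 .050 -9
```

```text
clock: 38.0
ee_pos: [0.5998, 0.1945, 0.0509]
eef_rot: [0.0, 0.997, -0.079, -0.0]
wrist_force: [-0.8, 1.1, -1.7]
opening: 0.0407
clock: 38.25
ee_pos: [0.6, 0.1947, 0.0514]
eef_rot: [-0.0, 0.997, -0.079, 0.0]
wrist_force: [0.5, 0.2, -1.4]
opening: 0.0405
shift [-0.2  0.1  1.4] turn [-0. -0. -0.] t 38.25 pos [0.6    0.1947 0.0514] open 0.0405
```

```bash
python3 -m creep '[[0,0,0.7,0,0,0],[0,0,1.2,0,0,0],[0,0,1.2,0,0,0]]'; python3 -m creep '[[0,0,0,0,0,0],[0,0,0,0,0,0],[0,0,0,0,0,0],[0,0,0,0,0,0],[0,0,0,0,0,0]]' 1; python3 -m creep '[[0,0,0,0,0,0],[0,0,-20,0,0,0],[0,0,-70,0,0,0],[0,0,-130,0,0,0],[0,0,-180,0,0,0]]'; python3 -m creep '[[0,50,-20,0,0,0],[0,110,-20,0,0,0],[0,170,-20,0,0,0],[0,230,-20,0,0,0],[0,290,-20,0,0,0]]';python3 -m creep '[[0,50,0,0,0,0],[0,80,0,0,0,0],[0,80,0,0,0,0]]'; python3 - <<'E'
from h import *
import meas
for n in("top","scene"):
    p,D=snap(n,"11"); C=cloud(n,D)
    if n=="scene": cv2.imwrite("pics/s11c.png",cv2.resize(p[100:300,230:500],None,fx=2.8,fy=2.8))
    else: cv2.imwrite("pics/t11c.png",cv2.resize(p[130:300,100:440],None,fx=2.3,fy=2.3))
    for nm,xy,zr in(("wide",(.5197,.328),(.052,.075)),("tall",(.482,.0925),(.086,.11)),("flask",(.501,.2103),(.14,.19)),("pot",(.5998,.1946),(.06,.075)),("shaker",(.567,-.406),(.08,.1)),("sauce",(.737,-.209),(.1,.13))):
        k=(np.hypot(C[...,0]-xy[0],C[...,1]-xy[1])<.045)&(C[...,2]>zr[0])&(C[...,2]<zr[1])
        q=C[k]
        if len(q)>5:
            e=cv2.minEnclosingCircle(q[:,:2].astype(np.float32)); print(n,nm,len(q),np.round(e[0],4),"dia %.4f"%(2*e[1]),"z95 %.4f"%np.percentile(q[:,2],95))
print(env.sense()['clock'],env.sense()['ee_pos'])
E
```

```text
clock: 38.62
ee_pos: [0.6, 0.1947, 0.0501]
eef_rot: [-0.0, 0.997, -0.079, 0.0]
wrist_force: [-0.3, 0.5, 0.5]
opening: 0.0408
clock: 39.25
ee_pos: [0.5999, 0.1947, 0.05]
eef_rot: [-0.0, 0.997, -0.079, -0.0]
wrist_force: [0.1, 0.3, -0.3]
opening: 0.086
clock: 39.88
ee_pos: [0.6, 0.1946, 0.2338]
eef_rot: [-0.001, 0.997, -0.079, 0.001]
wrist_force: [1.1, 0.5, -0.9]
opening: 0.0928
clock: 40.5
ee_pos: [0.5539, -0.0936, 0.2516]
eef_rot: [-0.0, 0.997, -0.079, 0.001]
wrist_force: [0.9, -1.0, 0.3]
opening: 0.0933
clock: 40.88
ee_pos: [0.541, -0.1735, 0.2514]
eef_rot: [0.0, 0.997, -0.081, 0.001]
wrist_force: [0.4, 0.2, 1.2]
opening: 0.0929
top wide 120 [0.5214 0.3262] dia 0.0659 z95 0.0653
top tall 73 [0.4819 0.0924] dia 0.0483 z95 0.0975
top flask 160 [0.5021 0.2114] dia 0.0344 z95 0.1755
top pot 129 [0.5989 0.1929] dia 0.0418 z95 0.0744
top shaker 209 [ 0.5666 -0.4062] dia 0.0467 z95 0.0961
top sauce 32 [ 0.7374 -0.2088] dia 0.0311 z95 0.1184
scene wide 245 [0.5211 0.3266] dia 0.0696 z95 0.0614
scene tall 129 [0.4809 0.0936] dia 0.0506 z95 0.0949
scene flask 264 [0.5026 0.2119] dia 0.0376 z95 0.1740
scene pot 202 [0.599  0.1944] dia 0.0436 z95 0.0737
scene shaker 158 [ 0.5669 -0.4057] dia 0.0481 z95 0.0947
scene sauce 159 [ 0.7359 -0.2077] dia 0.0364 z95 0.1174
40.975 [ 0.54189037 -0.17012966  0.25087115]
```

View pics/s11c.png

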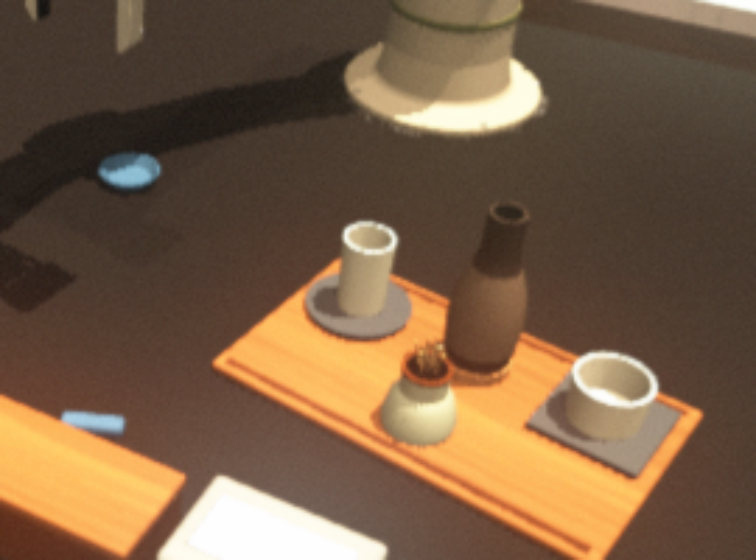

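View pics/t11c.png

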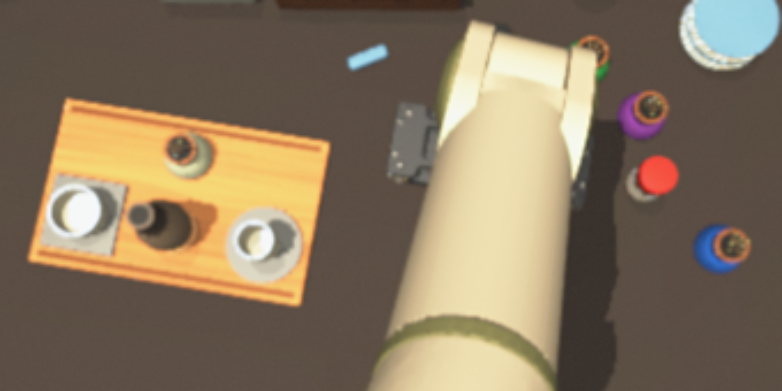

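All five objects stand in place, within about 2 mm of target in both views. The bystanders haven't moved and the arm is clear.

```bash
python3 - <<'E'
from plant import env
print(env.sign_off())
E
```

```text
the job is handed in; nothing more can be done
None
```

I laid out the whole sake set and handed it in at about 41 s of the 141 s allowed. No verdict came back, so success rests on my own last checks.

**Positions:** in the final two-view check, the cups, flask and pot were all within about 2.5 mm of their targets:
- **Wide cup:** about 2 mm from the square plate's centre.
- **Tall cup:** within 2 mm of the round plate's centre.
- **Coaster and flask:** I measured the coaster just before the flask went on, and it read about midway. The averages of the top readings differed from the target by 1–3 mm. The flask read 1–2 mm from the point midway between the plates.
- **Pot:** 98–99 mm behind the flask, within 2 mm of the board's centre line.

**Upright and untouched:** everything looked upright in the pictures, though I didn't measure tilt. The shaker and sauce bottle read within about 1 mm of where they started.

**Disagreements:**
- The two cameras differed by 1–3 mm on the plate and object positions.
- Camera heights read 2–4 mm too high throughout, so I set the placing heights from the arm's own position and the given sizes.
- The circle fitted to the coaster's top-view outline was unreliable because it caught stray points, giving an 83 mm diameter instead of 64. I relied on the average position and the scene view there.

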